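Clamp a sample jar and charge it for a lid leak test

ROBOT

A 6-joint arm with a two-finger parallel gripper is mounted at the origin on the work surface. World frame = base frame: x ahead of the robot, y to its left, z up, the work surface at z = 0. Lengths are in mm, angles in rad, forces in N, time in s.
With the tool pointing down it reaches from about 375 to 925 mm from the base axis. Payload 5.7 kg.
Tool frame: the origin (TCP) lies midway between the tips of the shut fingers; the grasp point (between the pads) lies 19 mm behind it; z points along the fingers, y is the line along which they close (so a half turn about z gives the same grasp; the last joint's range is limited). The gripper opens to 88 mm and grips with 3 to 60 N. Pads are 20 mm wide; open, the fingers measure 115 mm over their backs; the gripper's body (75 mm by 178 mm) begins 61 mm behind the grasp point.
Start: joints at [1.078, 0.359, 1.51, -0, 1.272, -0.115], TCP at [221.316, 557.657, 222.623] pointing down, gripper open.
Joint ranges: [-2.97, 2.97], [-1.01, 2.36], [0.21, 2.38], [-0.96, 4.11], [0.2, 2.71], [-2.98, 2.98]. Speed limits (rad/s): [2.39, 2.39, 3.14, 3.14, 3.14, 3.14].

INTERFACE

Orientations are given as a 3x3 rotation matrix whose columns are the frame's x, y, z axes.
In Python, from bench import robot gives the robot as it stands.
- The arm moves only by the shell command python3 -m jog 'ROWS' [FORCE]. ROWS is JSON, a list of rows, each an object with "jaw": the finger opening in m, from 0 to 0.0878; "translation": the shift along the world's x, y, z in m, a list of three; "spin": the turn about the world's z in rad. In form: [{"jaw": jaw, "translation": [dx, dy, dz], "spin": spin}, ...]. A call has exactly 5 rows; each row shifts and turns the commanded pose from where the row before left it; what a row does not reach is not made up. A row lasts 1/12 s, in which the tool goes at most 41.7 mm and 7.16 degrees, less where a joint would pass 70% of its speed; a pose out of reach is approached as far as the arm can. A call with a gripper value outside its range is refused whole. The fingers move at their own pace and stop on an object; FORCE is the grip in N (left out, the last holds). Time passes only in rows, so rows that do not move let the fingers close, or fill a call up. It gives the time, the measured TCP pose, the force, the opening and the grip force at its end, in the units of the state.
- robot.read_state(): the state, without advancing time (a new reading comes with each control period).
- robot.get_image(name): name is "side" or "top"; returns a dict with "frame" (480x640x3 uint8, blue, green, red), "z_map" (480x640 float32, mm along the optical axis (not along the pixel's ray), 0 where there is no reading), "vertical_fov" (degrees; the focal length in pixels is half the picture's height over the tangent of half this angle, whatever the lens; pixels are square), "cx", "cy" (the principal point, pixels), "k1" (the pictures are not rectified: a ray, as slopes to the right and down, at radius r is drawn at 1 + k1 r^2 times it, then the intrinsics apply), "rvec" (rotation vector, rad) and "tvec" (3), from world to camera coordinates, as OpenCV has them. Camera axes: x right, y down, z forward; pixel columns grow to the right and rows downward; lengths in mm; the calibration is good to about 2 mm. A picture is of the moment at which its call begins.
- robot.finish_job(): hands the job in; it is judged then, once.
The state is a dict: "time": time; "joint_pos": joint angles; "qvel": joint speeds; "joint_efforts": joint torques, N m; "eef_pos": TCP position; "ee_rot": TCP orientation; "contact_force": force on the tool from outside, world axes, zero at the start; "ft_torque": the same for the moment, N m; "width": opening from 0.0 (shut) to 1.0 (fully open); "grip_force": force on a finger pad.
Only numpy, scipy, OpenCV 4.12 (cv2) and the standard library are available. Lean on these libraries where they do the work, as an engineer would, in place of code of your own. Each camera call takes 0.05 s, during which the arm holds its last target. There are 200 camera calls.

TASK

Leak-test the lid of the sample jar: turn the red T-handle clockwise until the pad has come down on the yellow lid and the handle clearly stiffens, about a quarter turn past first touch; stop there, do not crush the jar. Only then push the air-valve lever fully over to its green-marked side, hold it there for two seconds, and let it spring back to the middle. Leave the jar clamped, and do not disturb the bottles and stoppers standing around.

Things in the scene. Friction and masses are not known exactly. Their poses are not given: they have to be found in the camera images.
- clamp: fixed bridge clamp with blue base plate 150 x 190 x 12 mm; two steel columns at y = -75 and +75 mm carry a blue beam (45 mm in x, 190 in y, underside 148 mm, top 175 mm; bosses and column caps to 189 mm). Origin under the centre of the base, on the table; z up, the screw axis is the z axis. A low ring 6 mm high on the base locates the jar
- t_grip (a point): centre of the red T-bar on top of the clamp, on the screw axis, 235 mm above the table. The bar is 110 mm long along this point's x, 14 mm thick (y), 18 mm tall, flat-sided, on a 10 mm stem 37 mm tall; it turns clockwise (seen from above) to tighten and does not rise or sink
- t_handle (a joint): turn of the T-handle in rad, growing clockwise seen from above (tightening), 0 = slackest; starts between 0.2 and 1.4, hard stop at 6.0. One rad lowers the pad 3.2 mm; it touches the lid near 2.5 rad. Turning takes about 0.25 N m (thread friction, self-locking), and about 0.09 N m more per rad past touch. Held still, friction may act either way: compare readings taken alike
- pad: round pressure pad under the ram, 56 mm across, black rubber face, spring-backed; origin at the centre of its underside, z up. It sinks as the handle tightens until it meets the lid; each rad past touch adds about 29 N. Clamped properly the jar feels 15 to 70 N (0.5 to 2.4 rad past touch)
- jar: glass sample jar with yellow lid, 76 mm across, 90 mm tall, 0.7 kg, loose, standing in the ring of the clamp under the pad; origin at the centre of its underside (12 mm above the table), z up
- valve: fixed aluminium air-valve block 55 x 70 mm on a base plate 85 x 110 mm, top of block 70 mm; origin under its centre on the table, z up. The lever swings in its y-z plane; its +y side bears the green mark, the -y side is black. Stands left or right of the clamp
- green_mark (a point): centre of the green plate on top of the valve block, 24 mm to the valve's +y side of the lever pivot, 72 mm above the table
- lever_knob (a point): centre of the black ball knob, 34 mm across, on a 10 mm stick, 110 mm above the pivot; 190 mm above the table when centred
- lever (a joint): lever angle in rad: 0 upright (spring-centred), positive towards the green side, stops at -0.5 and +0.5 (knob 53 mm over and 13 mm lower). The spring needs about 6 N at the knob when fully over
- white_bottle: bystander: white bottle with green cap, 68 mm across, 170 mm tall; origin at the centre of its underside
- amber_bottle: bystander: amber bottle, 64 mm across, 150 mm tall; origin at the centre of its underside
- blue_stopper: bystander: blue mushroom-shaped stopper, 68 mm across, 54 mm tall; origin at the centre of its underside
- green_stopper: bystander: green mushroom-shaped stopper, 68 mm across, 54 mm tall; origin at the centre of its underside
There are look-alikes about, which are no part of the job. Of the things that look like the valve, take the one that is farthest from the robot's base at the start.

How it is judged:
By the outcome, as a careful person would: the job done as asked, in the order asked, and still so for the second after the job is handed in, with the robot touching nothing.
It also fails if it takes over 72 s, if anything falls off the work surface, if the arm or the gripper's body presses on something with over 40 N, if the wrist force passes 120 N, or if a joint passes its speed limit or range.

## Working session

There is one attempt and no reset: what is moved stays moved. The work goes in short steps, Python scripts to look and compute and a shell command to move; the robot and the scene stay as the last step left them, time stands still between calls to the robot, and variables do not carry over. Pictures are saved under pics/ and viewed, at most 10 in all, crops included, and the job is handed in when it is done.

```bash
ls; mkdir -p pics; cat > h.py <<'E'
import numpy as np, cv2
from bench import robot
def cap(n):
    d=robot.get_image(n); np.savez(f'/tmp/{n}.npz',**d); return d
def ld(n): return {k:(v if v.ndim else v.item()) for k,v in np.load(f'/tmp/{n}.npz').items()}
def cam(d):
    f=240/np.tan(np.radians(d['vertical_fov'])/2)
    R=cv2.Rodrigues(np.array(d['rvec'],float))[0]; t=np.array(d['tvec'],float).ravel()
    K=np.array([[f,0,d['cx']],[0,f,d['cy']],[0,0,1]]); return K,R,t,np.array([d['k1'],0,0,0.])
def ray(d,u,v):
    K,R,t,D=cam(d)
    s=cv2.undistortPoints(np.array([[[u,v]]],float),K,D)[0,0]
    return -R.T@t, R.T@np.array([*s,1.])
def onz(d,u,v,z):
    o,r=ray(d,u,v); return o+r*(z-o[2])/r[2]
def zpt(d,u,v):
    o,r=ray(d,u,v); return o+r*d['z_map'][int(v),int(u)]
def cloud(d):
    K,R,t,D=cam(d); v,u=np.mgrid[:480,:640]
    s=cv2.undistortPoints(np.stack([u,v],-1).reshape(-1,1,2).astype(float),K,D)[:,0]
    z=d['z_map'].reshape(-1,1); P=(np.c_[s,np.ones(len(s))]*z-t)@R
    P[z[:,0]==0]=np.nan; return P.reshape(480,640,3)
E
python3 - <<'E'
from h import *
for n in('top','side'):
    d=cap(n); cv2.imwrite(f'pics/{n}0.png',d['frame']); print(n,-cam(d)[1].T@cam(d)[2], d['vertical_fov'],d['k1'])
print(robot.read_state())
E
```

```text
pics
top [ 384.92176696   76.50837864 1154.00380854] 53.04933988594341 -0.10419246008002932
side [ 325.69054383 -569.72309867  805.61829267] 56.75117183418045 -0.032755418005884274
{'time': 0.1, 'joint_pos': array([ 1.07790645e+00,  3.59402013e-01,  1.51130334e+00, -1.50477596e-06,
        1.27251109e+00, -1.15126379e-01]), 'qvel': array([-0.00037878, -0.00083992, -0.00209278, -0.0008614 , -0.00131102,
       -0.00062493]), 'joint_efforts': array([-9.15308192e-04, -5.16356671e+01, -2.71407402e+01,  6.74762344e-02,
        2.76372198e-02,  1.14513284e-05]), 'eef_pos': array([221.03478203, 557.1405224 , 221.92003276]), 'ee_rot': array([[-9.29491970e-01,  3.68841549e-01, -7.67070781e-04],
       [ 3.68842300e-01,  9.29490887e-01, -1.43119521e-03],
       [ 1.85101043e-04, -1.61321261e-03, -9.99998682e-01]]), 'contact_force': array([ 0.62902428,  0.49550663, -0.59071125]), 'ft_torque': array([-0.03297064,  0.0473904 ,  0.02859332]), 'grip_force': 0.0, 'width': 1.0016420146389646}
```

View pics/top0.png

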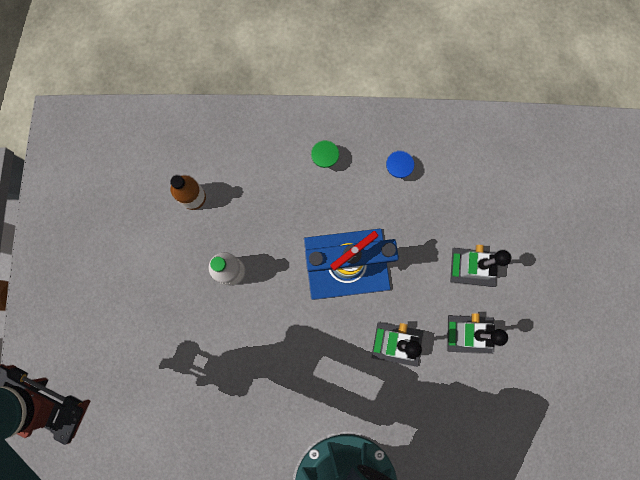

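View pics/side0.png

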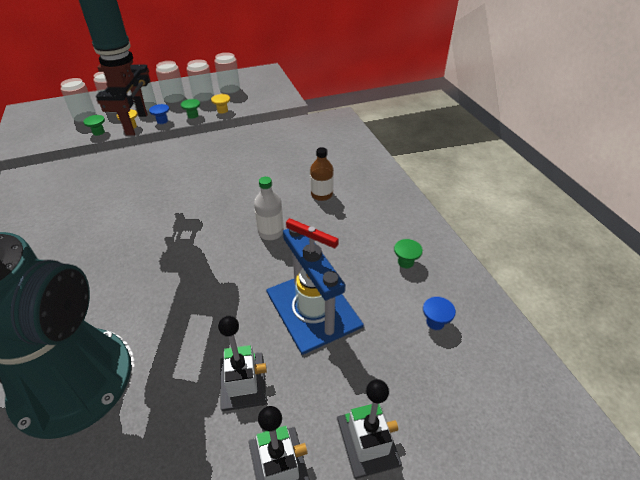

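Top view: the red T-bar is at about (355,250) on the clamp, with bottles at (185,190) and (225,268) and stoppers at (325,153) and (400,165). There are three valve candidates: A (480,265), B (477,334) and C (398,343). I'll measure their distances from the base.

```bash
python3 - <<'E'
from h import *
t=ld('top'); s=ld('side')
for n,(u,v) in dict(A=(480,265),B=(477,334),C=(398,343)).items():
    p=onz(t,u,v,70); print(n,p.round(0),np.hypot(*p[:2]).round(0))
P=cloud(t); hsv=cv2.cvtColor(t['frame'],cv2.COLOR_BGR2HSV); h,S,V=cv2.split(hsv)
# red bar
m=((h<8)|(h>172))&(S>150)&(V>90); m[:200]=0;m[320:]=0;m[:,:300]=0;m[:,420:]=0
ys,xs=np.nonzero(m); z=P[ys,xs]; print('red n',len(xs),'z med',np.nanmedian(z[:,2]),np.nanpercentile(z[:,2],[5,95]))
r=cv2.minAreaRect(np.c_[xs,ys].astype(np.float32)); b=cv2.boxPoints(r)
W=np.array([onz(t,*q,244) for q in b]); print('bar c',W.mean(0).round(1)); 
e=[W[1]-W[0],W[2]-W[1]]; print([np.linalg.norm(x).round(1) for x in e]); L=max(e,key=np.linalg.norm); print('bar ang deg',np.degrees(np.arctan2(L[1],L[0])))
# blue clamp base
m=((h>105)&(h<125)&(S>150)&(V>50)); m[:220]=0
k=m&(abs(P[...,2]-12)<6); ys,xs=np.nonzero(k); b=cv2.boxPoints(cv2.minAreaRect(P[ys,xs,:2].astype(np.float32)));print('base',b.round(0),b.mean(0))
k=m&(abs(P[...,2]-175)<6); ys,xs=np.nonzero(k); b=cv2.boxPoints(cv2.minAreaRect(P[ys,xs,:2].astype(np.float32)));print('beam',b.round(0),b.mean(0))
# valve A: knob, green, block
roi=np.s_[230:300,440:525]
k=np.zeros((480,640),bool);k[roi]=1
g=k&(h>40)&(h<85)&(S>100); n,l,st,c=cv2.connectedComponentsWithStats(g.astype(np.uint8))
for i in range(1,n):
    if st[i,4]>15: print('green',c[i].round(1),st[i,4],np.nanmedian(P[l==i],axis=0).round(0))
k&=P[...,2]>176; ys,xs=np.nonzero(k); print('knob cloud',np.nanmedian(P[k],axis=0).round(1),xs.mean(),ys.mean(), onz(t,xs.mean(),ys.mean(),190).round(1))
# obstacles
for nm,(u,v) in dict(white=(219,265),amber=(178,182),gs=(325,153),bs=(400,165)).items(): print(nm,zpt(t,u,v).round(0))
c=np.hstack([cv2.resize(t['frame'][225:375,360:530],None,fx=2.3,fy=2.3),cv2.resize(s['frame'][310:480,210:415],None,fx=1.9,fy=1.9)[:345]][:1]+[cv2.copyMakeBorder(cv2.resize(s['frame'][310:480,210:415],None,fx=1.9,fy=1.9),0,22,0,0,cv2.BORDER_CONSTANT)])
cv2.imwrite('pics/crop.png',c)
E
```

```text
A [ 508. -298.   70.] 589.0
B [ 352. -287.   70.] 454.0
C [ 331. -108.   70.] 348.0
red n 354 z med 243.11506166813408 [240.29216446 246.24430853]
bar c [512.7   5.4 244. ]
[np.float64(109.9), np.float64(13.3)]
bar ang deg -51.02514654808301
base [[427.  87.]
 [453. -99.]
 [600. -78.]
 [574. 108.]] [513.54846    4.493782]
beam [[478.  95.]
 [504. -91.]
 [548. -85.]
 [523. 101.]] [513.2639     4.734947]
green [455.7 264.6] 160 [ 514. -259.   12.]
green [472.6 262.8] 179 [ 512. -281.   72.]
knob cloud [ 508.3 -300.1  201.1] 502.56038647342996 257.5990338164251 [ 510.  -305.1  190. ]
white [486. 277. 171.]
amber [667. 382. 151.]
gs [773.  61.  54.]
bs [ 748. -120.   51.]
```

View pics/crop.png

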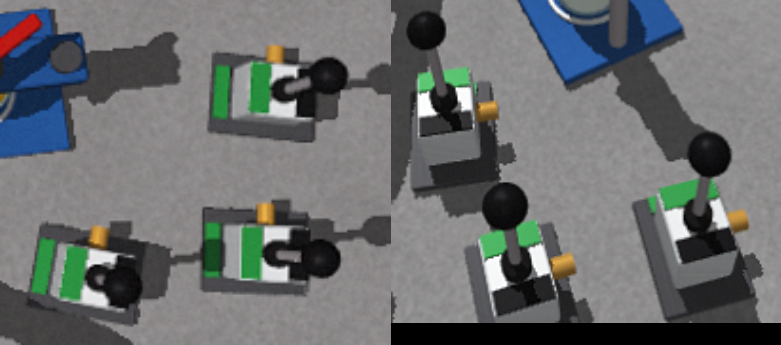

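The crop shows the three valves. A, at top (480,265) and on the right in the side view, is 589 mm from the base, against 454 for B and 348 for C, so A is the farthest and fits the description. Its green plate faces the clamp (+y). The bar measures 110 x 13 mm, centred at (513,5), which agrees with the clamp base and beam centres. I'm moving above the T-bar.

```bash
python3 -m jog '[{"jaw":0.0878,"translation":[0,0,0.018],"spin":0},{"jaw":0.0878,"translation":[0,0,0.018],"spin":0},{"jaw":0.0878,"translation":[0,0,0.018],"spin":0},{"jaw":0.0878,"translation":[0,0,0.018],"spin":0},{"jaw":0.0878,"translation":[0,0,0.018],"spin":0}]' 40
python3 -m jog '[{"jaw":0.06,"translation":[0.0146,-0.0276,0],"spin":-0.0256},{"jaw":0.06,"translation":[0.0146,-0.0276,0],"spin":-0.0256},{"jaw":0.06,"translation":[0.0146,-0.0276,0],"spin":-0.0256},{"jaw":0.06,"translation":[0.0146,-0.0276,0],"spin":-0.0256},{"jaw":0.06,"translation":[0.0146,-0.0276,0],"spin":-0.0256}]'
python3 -m jog '[{"jaw":0.06,"translation":[0.0146,-0.0276,0],"spin":-0.0256},{"jaw":0.06,"translation":[0.0146,-0.0276,0],"spin":-0.0256},{"jaw":0.06,"translation":[0.0146,-0.0276,0],"spin":-0.0256},{"jaw":0.06,"translation":[0.0146,-0.0276,0],"spin":-0.0256},{"jaw":0.06,"translation":[0.0146,-0.0276,0],"spin":-0.0256}]'
python3 -m jog '[{"jaw":0.06,"translation":[0.0146,-0.0276,0],"spin":-0.0256},{"jaw":0.06,"translation":[0.0146,-0.0276,0],"spin":-0.0256},{"jaw":0.06,"translation":[0.0146,-0.0276,0],"spin":-0.0256},{"jaw":0.06,"translation":[0.0146,-0.0276,0],"spin":-0.0256},{"jaw":0.06,"translation":[0.0146,-0.0276,0],"spin":-0.0256}]'
python3 -m jog '[{"jaw":0.06,"translation":[0.0146,-0.0276,0],"spin":-0.0256},{"jaw":0.06,"translation":[0.0146,-0.0276,0],"spin":-0.0256},{"jaw":0.06,"translation":[0.0146,-0.0276,0],"spin":-0.0256},{"jaw":0.06,"translation":[0.0146,-0.0276,0],"spin":-0.0256},{"jaw":0.06,"translation":[0.0146,-0.0276,0],"spin":-0.0256}]'
python3 -m jog '[{"jaw":0.06,"translation":[0,0,0],"spin":0},{"jaw":0.06,"translation":[0,0,0],"spin":0},{"jaw":0.06,"translation":[0,0,0],"spin":0},{"jaw":0.06,"translation":[0,0,0],"spin":0},{"jaw":0.06,"translation":[0,0,0],"spin":0}]'
```

```text
time: 0.52
eef_pos: [221.1, 557.3, 313.0]
ee_rot: [[-0.929, 0.369, -0.001], [0.369, 0.929, -0.001], [0.0, -0.001, -1.0]]
contact_force: [-0.2, 0.1, -0.2]
width: 0.999
grip_force: 0.0
time: 0.93
eef_pos: [294.4, 418.1, 312.3]
ee_rot: [[-0.874, 0.485, -0.0], [0.485, 0.874, -0.001], [0.0, -0.001, -1.0]]
contact_force: [0.6, -0.7, 0.3]
width: 0.692
grip_force: 0.0
time: 1.35
eef_pos: [367.4, 280.1, 312.3]
ee_rot: [[-0.805, 0.593, -0.001], [0.593, 0.805, -0.0], [0.0, -0.001, -1.0]]
contact_force: [0.3, 0.5, 0.4]
width: 0.685
grip_force: 0.0
time: 1.77
eef_pos: [440.4, 142.2, 312.4]
ee_rot: [[-0.723, 0.691, -0.001], [0.691, 0.723, -0.0], [0.0, -0.0, -1.0]]
contact_force: [0.7, 0.4, -0.2]
width: 0.687
grip_force: 0.0
time: 2.18
eef_pos: [513.5, 4.2, 312.3]
ee_rot: [[-0.628, 0.778, -0.001], [0.778, 0.628, 0.0], [0.001, -0.001, -1.0]]
contact_force: [0.5, 0.6, 0.5]
width: 0.688
grip_force: 0.0
time: 2.6
eef_pos: [512.6, 6.7, 312.6]
ee_rot: [[-0.631, 0.776, -0.0], [0.776, 0.631, 0.0], [0.0, -0.0, -1.0]]
contact_force: [0.7, -0.7, 0.1]
width: 0.685
grip_force: 0.0
```

```bash
python3 -m jog '[{"jaw":0.06,"translation":[0,0,-0.016],"spin":0},{"jaw":0.06,"translation":[0,0,-0.016],"spin":0},{"jaw":0.06,"translation":[0,0,-0.016],"spin":0},{"jaw":0.06,"translation":[0,0,-0.01],"spin":0},{"jaw":0.06,"translation":[0,0,-0.01],"spin":0}]'
python3 -m jog '[{"jaw":0.06,"translation":[0,0,-0.01],"spin":0},{"jaw":0.06,"translation":[0,0,-0.01],"spin":0},{"jaw":0.06,"translation":[0,0,-0.008],"spin":0},{"jaw":0.03,"translation":[0,0,0],"spin":0},{"jaw":0.03,"translation":[0,0,0],"spin":0}]'
python3 -m jog '[{"jaw":0,"translation":[0,0,0],"spin":0},{"jaw":0,"translation":[0,0,0],"spin":0},{"jaw":0,"translation":[0,0,0],"spin":0},{"jaw":0,"translation":[0,0,0],"spin":0},{"jaw":0,"translation":[0,0,0],"spin":0}]' 40
python3 -c "
from h import *
print(robot.read_state()); d=cap('side'); cv2.imwrite('pics/s1.png',cv2.resize(d['frame'][180:380,220:400],None,fx=3,fy=3))"
```

```text
time: 3.02
eef_pos: [512.8, 6.5, 244.0]
ee_rot: [[-0.631, 0.776, -0.0], [0.776, 0.631, 0.0], [0.0, -0.0, -1.0]]
contact_force: [0.3, -0.4, -0.1]
width: 0.684
grip_force: 0.0
time: 3.43
eef_pos: [513.1, 5.7, 216.3]
ee_rot: [[-0.63, 0.777, -0.001], [0.777, 0.63, 0.0], [0.001, -0.001, -1.0]]
contact_force: [0.6, -0.7, 0.1]
width: 0.568
grip_force: 0.0
time: 3.85
eef_pos: [513.3, 5.4, 216.9]
ee_rot: [[-0.63, 0.777, 0.0], [0.777, 0.63, -0.001], [-0.0, -0.0, -1.0]]
contact_force: [-11.1, -10.2, 5.4]
width: 0.192
grip_force: 7.1
{'time': 3.85, 'joint_pos': array([-1.23623116e-01,  2.40027282e-01,  1.70188897e+00, -6.05269816e-04,
        1.19960512e+00, -8.04522859e-01]), 'qvel': array([-0.01220049, -0.00721987,  0.02660669, -0.04135885,  0.02814538,
        0.00212231]), 'joint_efforts': array([ 4.31173481e-01, -4.22700655e+01, -2.60218102e+01,  1.33085389e+00,
       -1.12620369e+00, -3.28525307e-02]), 'eef_pos': array([513.28165483,   5.43439866, 216.92602164]), 'ee_rot': array([[-6.29662943e-01,  7.76868443e-01,  1.24833804e-06],
       [ 7.76868317e-01,  6.29662842e-01, -5.68541257e-04],
       [-4.42467794e-04, -3.57019567e-04, -9.99999838e-01]]), 'contact_force': array([-11.06441195, -10.19266424,   5.35198999]), 'ft_torque': array([-1.67767013,  1.75527255, -0.01823169]), 'grip_force': 7.088666707277298, 'width': 0.19201913943182017}
```

View pics/s1.png

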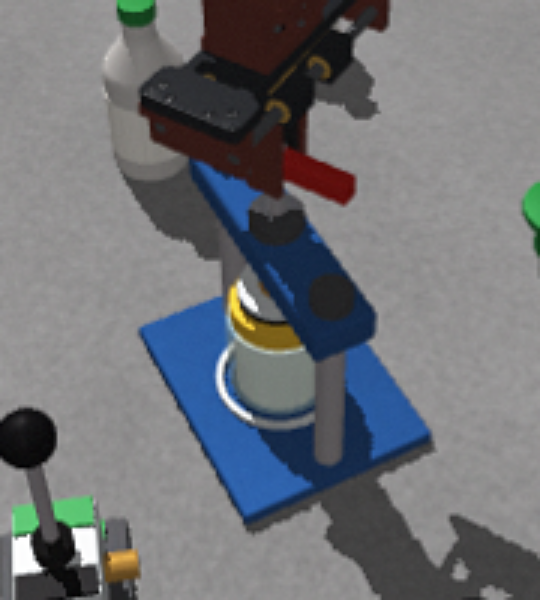

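The gripper straddles the red bar, with the bar's free end at crop (330,185) and the fingers clear of the boss. I'll let the grip settle.

```bash
cat > r.py <<'E'
from h import *
s=robot.read_state(); print(round(s['time'],2),'Tz',s['ft_torque'].round(3),'F',s['contact_force'].round(1),'yaw',np.arctan2(s['ee_rot'][1,1],s['ee_rot'][0,1]).round(3),'j6',s['joint_pos'][5].round(3),'w',(s['width']*87.8).round(1),s['grip_force'].round(1), s['eef_pos'].round(1))
E
python3 -m jog '[{"jaw":0,"translation":[0,0,0],"spin":0},{"jaw":0,"translation":[0,0,0],"spin":0},{"jaw":0,"translation":[0,0,0],"spin":0},{"jaw":0,"translation":[0,0,0],"spin":0},{"jaw":0,"translation":[0,0,0],"spin":0}]' 40 >/dev/null; python3 r.py
python3 -m jog '[{"jaw":0,"translation":[0,0,0],"spin":-0.05},{"jaw":0,"translation":[0,0,0],"spin":-0.05},{"jaw":0,"translation":[0,0,0],"spin":-0.05},{"jaw":0,"translation":[0,0,0],"spin":-0.05},{"jaw":0,"translation":[0,0,0],"spin":-0.05}]' >/dev/null; python3 r.py
```

```text
Traceback (most recent call last):
  File "r.py", line 2, in <module>
    s=robot.read_state(); print(round(s['time'],2),'Tz',s['ft_torque'].round(3),'F',s['contact_force'].round(1),'yaw',np.arctan2(s['ee_rot'][1,1],s['ee_rot'][0,1]).round(3),'j6',s['joint_pos'][5].round(3),'w',(s['width']*87.8).round(1),s['grip_force'].round(1), s['eef_pos'].round(1))
                                                                                                                                                                                                                 ^^^^^^^^^^^^^^^^^^^^^^^
AttributeError: 'float' object has no attribute 'round'
Traceback (most recent call last):
  File "r.py", line 2, in <module>
    s=robot.read_state(); print(round(s['time'],2),'Tz',s['ft_torque'].round(3),'F',s['contact_force'].round(1),'yaw',np.arctan2(s['ee_rot'][1,1],s['ee_rot'][0,1]).round(3),'j6',s['joint_pos'][5].round(3),'w',(s['width']*87.8).round(1),s['grip_force'].round(1), s['eef_pos'].round(1))
                                                                                                                                                                                                                 ^^^^^^^^^^^^^^^^^^^^^^^
AttributeError: 'float' object has no attribute 'round'
```

```bash
sed -i "s/(s\['width'\]\*87.8).round(1)/round(s['width']*87.8,1)/; s/s\['grip_force'\].round(1)/round(s['grip_force'],1)/" r.py; python3 r.py
python3 -m jog '[{"jaw":0,"translation":[0,0,0],"spin":-0.05},{"jaw":0,"translation":[0,0,0],"spin":-0.05},{"jaw":0,"translation":[0,0,0],"spin":-0.05},{"jaw":0,"translation":[0,0,0],"spin":-0.05},{"jaw":0,"translation":[0,0,0],"spin":-0.05}]' >/dev/null; python3 r.py
```

```text
4.73 Tz [-0.721  0.743  0.258] F [-4.8 -3.8  4. ] yaw 0.429 j6 -0.552 w 13.7 40.0 [512.1   4.5 216.9]
5.15 Tz [-0.684  0.798  0.236] F [-4.5 -3.6  3.5] yaw 0.179 j6 -0.303 w 13.8 40.0 [512.1   4.5 216.9]
```

Free-turning torque is about 0.25 N m, as expected. I'll keep turning and read the torque the same way each time.

```bash

python3 -m jog '[{"jaw":0,"translation":[0,0,0],"spin":-0.05},{"jaw":0,"translation":[0,0,0],"spin":-0.05},{"jaw":0,"translation":[0,0,0],"spin":-0.05},{"jaw":0,"translation":[0,0,0],"spin":-0.05},{"jaw":0,"translation":[0,0,0],"spin":-0.05}]' >/dev/null; python3 r.py
python3 -m jog '[{"jaw":0,"translation":[0,0,0],"spin":-0.05},{"jaw":0,"translation":[0,0,0],"spin":-0.05},{"jaw":0,"translation":[0,0,0],"spin":-0.05},{"jaw":0,"translation":[0,0,0],"spin":-0.05},{"jaw":0,"translation":[0,0,0],"spin":-0.05}]' >/dev/null; python3 r.py
python3 -m jog '[{"jaw":0,"translation":[0,0,0],"spin":-0.05},{"jaw":0,"translation":[0,0,0],"spin":-0.05},{"jaw":0,"translation":[0,0,0],"spin":-0.05},{"jaw":0,"translation":[0,0,0],"spin":-0.05},{"jaw":0,"translation":[0,0,0],"spin":-0.05}]' >/dev/null; python3 r.py
python3 -m jog '[{"jaw":0,"translation":[0,0,0],"spin":-0.05},{"jaw":0,"translation":[0,0,0],"spin":-0.05},{"jaw":0,"translation":[0,0,0],"spin":-0.05},{"jaw":0,"translation":[0,0,0],"spin":-0.05},{"jaw":0,"translation":[0,0,0],"spin":-0.05}]' >/dev/null; python3 r.py
python3 -m jog '[{"jaw":0,"translation":[0,0,0],"spin":-0.05},{"jaw":0,"translation":[0,0,0],"spin":-0.05},{"jaw":0,"translation":[0,0,0],"spin":-0.05},{"jaw":0,"translation":[0,0,0],"spin":-0.05},{"jaw":0,"translation":[0,0,0],"spin":-0.05}]' >/dev/null; python3 r.py
python3 -m jog '[{"jaw":0,"translation":[0,0,0],"spin":-0.05},{"jaw":0,"translation":[0,0,0],"spin":-0.05},{"jaw":0,"translation":[0,0,0],"spin":-0.05},{"jaw":0,"translation":[0,0,0],"spin":-0.05},{"jaw":0,"translation":[0,0,0],"spin":-0.05}]' >/dev/null; python3 r.py
```

```text
5.57 Tz [-0.741  0.738  0.214] F [-5.1 -4.4  5.1] yaw -0.071 j6 -0.053 w 14.0 40.0 [512.1   4.5 216.9]
5.98 Tz [-0.666  0.766  0.235] F [-4.6 -5.2  4. ] yaw -0.321 j6 0.197 w 13.8 40.0 [512.1   4.5 216.9]
6.4 Tz [-0.643  0.786  0.268] F [-3.5 -5.3  3.4] yaw -0.571 j6 0.447 w 13.6 40.0 [512.1   4.5 216.9]
6.82 Tz [-0.644  0.796  0.295] F [-4.7 -4.5  3.6] yaw -0.821 j6 0.697 w 13.7 40.0 [512.1   4.4 216.8]
7.23 Tz [-0.631  0.822  0.325] F [-4.5 -5.5  4.6] yaw -1.071 j6 0.947 w 13.9 40.0 [512.1   4.4 216.8]
7.65 Tz [-0.597  0.762  0.312] F [-4.3 -5.7  4.2] yaw -1.321 j6 1.197 w 13.4 40.0 [512.1   4.4 216.9]
```

```bash

python3 -m jog '[{"jaw":0,"translation":[0,0,0],"spin":-0.05},{"jaw":0,"translation":[0,0,0],"spin":-0.05},{"jaw":0,"translation":[0,0,0],"spin":-0.05},{"jaw":0,"translation":[0,0,0],"spin":-0.05},{"jaw":0,"translation":[0,0,0],"spin":-0.05}]' >/dev/null; python3 r.py
python3 -m jog '[{"jaw":0,"translation":[0,0,0],"spin":-0.05},{"jaw":0,"translation":[0,0,0],"spin":-0.05},{"jaw":0,"translation":[0,0,0],"spin":-0.05},{"jaw":0,"translation":[0,0,0],"spin":-0.05},{"jaw":0,"translation":[0,0,0],"spin":-0.05}]' >/dev/null; python3 r.py
```

```text
8.07 Tz [-0.502  0.774  0.348] F [-3.6 -4.7  3.6] yaw -1.571 j6 1.447 w 13.8 40.1 [512.1   4.4 216.9]
8.48 Tz [-0.516  0.804  0.369] F [-4.4 -4.8  4.1] yaw -1.821 j6 1.697 w 13.5 40.1 [512.1   4.4 216.9]
```

Torque is now 0.13 N m above the free-turning level (0.237 to 0.369). That is about 1.5 rad past touch, or a quarter turn, so I stop turning. I'll release, retreat upward and measure the valve.

```bash

python3 -m jog '[{"jaw":0.05,"translation":[0,0,0],"spin":0},{"jaw":0.05,"translation":[0,0,0],"spin":0},{"jaw":0.05,"translation":[0,0,0],"spin":0},{"jaw":0.05,"translation":[0,0,0],"spin":0},{"jaw":0.05,"translation":[0,0,0],"spin":0}]' >/dev/null; python3 r.py
python3 -m jog '[{"jaw":0.05,"translation":[0,0,0.02],"spin":0},{"jaw":0.05,"translation":[0,0,0.02],"spin":0},{"jaw":0.05,"translation":[0,0,0.02],"spin":0},{"jaw":0.05,"translation":[0,0,0.02],"spin":0},{"jaw":0.05,"translation":[0,0,0.02],"spin":0}]' >/dev/null; python3 r.py
python3 - <<'E'
from h import *
t=ld('top'); s=cap('side')
def rect(d,roi,z,lo=40,hi=85):
    h,S,V=cv2.split(cv2.cvtColor(d['frame'],cv2.COLOR_BGR2HSV)); k=np.zeros(h.shape,bool);k[roi]=1
    g=k&(h>lo)&(h<hi)&(S>100); n,l,st,c=cv2.connectedComponentsWithStats(g.astype(np.uint8))
    P=cloud(d)
    for i in range(1,n):
        if st[i,4]>30:
            zz=np.nanmedian(P[l==i][:,2]); ys,xs=np.nonzero(l==i)
            W=np.array([onz(d,x,y,z if zz>40 else 12)[:2] for x,y in zip(xs,ys)],np.float32)
            (c0,wh,a)=cv2.minAreaRect(W); b=cv2.boxPoints((c0,wh,a)); e=max(b[1]-b[0],b[2]-b[1],key=np.linalg.norm)
            print('green z',zz.round(0),'c',np.round(c0,1),np.round(wh,1),'long deg',np.degrees(np.arctan2(e[1],e[0])).round(1))
rect(t,np.s_[230:300,440:525],72); rect(s,np.s_[395:425,340:395],72)
# knob in both views, triangulated
def blob(d,u,v):
    V=d['frame'].max(2); m=(V<50).astype(np.uint8); m=cv2.erode(m,np.ones((5,5)))
    n,l,st,c=cv2.connectedComponentsWithStats(m); i=l[v,u]; print('blob',i,c[i],st[i]); return c[i]
a=blob(t,502,258); b=blob(s,377,391)
(o1,r1),(o2,r2)=ray(t,*a),ray(s,*b)
x=np.linalg.lstsq(np.c_[r1,-r2],o2-o1,rcond=None)[0]; print((o1+r1*x[0]).round(1),(o2+r2*x[1]).round(1))
print(onz(t,*a,190),onz(s,*b,190))
cv2.imwrite('pics/s2.png',cv2.resize(s['frame'][190:480,210:430],None,fx=2,fy=2))
E
```

```text
8.9 Tz [0.075 0.172 0.01 ] F [ 0.4 -0.7 -0.7] yaw -1.818 j6 1.695 w 43.7 0.0 [513.5   5.8 216.6]
9.32 Tz [-0.009  0.156 -0.035] F [ 0.5 -0.8  0.4] yaw -1.818 j6 1.695 w 50.4 0.0 [513.2   5.8 317.6]
green z 12.0 c [ 514.5 -258.7] [16.6 56.1] long deg -5.2
green z 72.0 c [ 512.3 -280.9] [19.9 48.8] long deg -5.3
green z 72.0 c [ 504.  -280.1] [20.5 34.8] long deg -5.3
green z 72.0 c [ 532.7 -285.8] [16.3  6.8] long deg 64.9
blob 0 [321.59856834 236.87963654] [     0      0    640    480 302866]
blob 13 [377.06390977 391.0112782 ] [368 382  19  19 266]
[ 681.2   59.4 -621.4] [ 746.6   40.  -610.3]
[545.80731475  67.22801502 190.        ] [ 508.70847902 -304.6029187   190.        ]
```

View pics/s2.png

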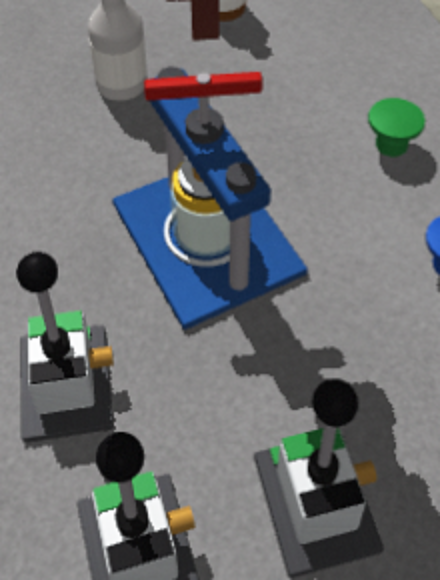

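The side crop shows the T-bar free at (203,85), the pad on the lid at (200,185), and valve A with its knob at (335,403). Both views put A's knob at (510,-305,190) and the green direction at 84.7°. Next I move to the black side of the knob with the fingers shut.

```bash

python3 -m jog '[{"jaw":0,"translation":[-0.001,-0.038,0],"spin":0.0155},{"jaw":0,"translation":[-0.001,-0.038,0],"spin":0.0155},{"jaw":0,"translation":[-0.001,-0.038,0],"spin":0.0155},{"jaw":0,"translation":[-0.001,-0.038,0],"spin":0.0155},{"jaw":0,"translation":[-0.001,-0.038,0],"spin":0.0155}]' 20 >/dev/null; python3 r.py
python3 -m jog '[{"jaw":0,"translation":[-0.001,-0.038,0],"spin":0.0155},{"jaw":0,"translation":[-0.001,-0.038,0],"spin":0.0155},{"jaw":0,"translation":[-0.001,-0.038,0],"spin":0.0155},{"jaw":0,"translation":[-0.001,-0.038,0],"spin":0.0155},{"jaw":0,"translation":[-0.001,-0.038,0],"spin":0.0155}]' >/dev/null; python3 r.py
python3 -m jog '[{"jaw":0,"translation":[0,0,0],"spin":0},{"jaw":0,"translation":[0,0,-0.019],"spin":0},{"jaw":0,"translation":[0,0,-0.019],"spin":0},{"jaw":0,"translation":[0,0,-0.019],"spin":0},{"jaw":0,"translation":[0,0,-0.019],"spin":0}]' >/dev/null; python3 r.py
python3 -m jog '[{"jaw":0,"translation":[0,0,-0.019],"spin":0},{"jaw":0,"translation":[0,0,-0.019],"spin":0},{"jaw":0,"translation":[0,0,-0.019],"spin":0},{"jaw":0,"translation":[0,0,-0.019],"spin":0},{"jaw":0,"translation":[0,0,0],"spin":0}]' >/dev/null; python3 r.py
```

```text
9.78 Tz [-0.019  0.116 -0.008] F [ 1.   0.2 -0.4] yaw -1.74 j6 1.261 w 20.2 0.0 [ 508.  -185.8  316.3]
10.2 Tz [-0.005  0.118 -0.008] F [0.4 0.5 0.8] yaw -1.663 j6 0.911 w 0.2 0.0 [ 502.9 -376.1  316.1]
10.62 Tz [-0.046  0.152  0.001] F [ 0.7  0.9 -0.4] yaw -1.664 j6 0.915 w 0.3 0.0 [ 503.3 -373.9  239.4]
11.03 Tz [ 0.011  0.157 -0.017] F [-0.3  1.4 -1.3] yaw -1.664 j6 0.915 w 0.4 0.0 [ 501.2 -371.8  160.4]
```

```bash

python3 -m jog '[{"jaw":0,"translation":[0.0007,0.008,0],"spin":0},{"jaw":0,"translation":[0.0007,0.008,0],"spin":0},{"jaw":0,"translation":[0.0007,0.008,0],"spin":0},{"jaw":0,"translation":[0.0007,0.008,0],"spin":0},{"jaw":0,"translation":[0.0007,0.008,0],"spin":0}]' >/dev/null; python3 r.py
python3 -m jog '[{"jaw":0,"translation":[0.0007,0.006,0],"spin":0},{"jaw":0,"translation":[0.0005,0.006,0],"spin":0},{"jaw":0,"translation":[0.0005,0.006,0],"spin":0},{"jaw":0,"translation":[0.0005,0.006,0],"spin":0},{"jaw":0,"translation":[0.0005,0.006,0],"spin":0}]' >/dev/null; python3 r.py
python3 -m jog '[{"jaw":0,"translation":[0.0003,0.003,0],"spin":0},{"jaw":0,"translation":[0.0003,0.003,0],"spin":0},{"jaw":0,"translation":[0.0003,0.003,0],"spin":0},{"jaw":0,"translation":[0,0,0],"spin":0},{"jaw":0,"translation":[0,0,0],"spin":0}]' >/dev/null; python3 r.py
```

```text
11.45 Tz [0.012 0.209 0.011] F [-0.2 -0.9  0.6] yaw -1.664 j6 0.968 w 0.5 0.0 [ 507.4 -333.5  165.8]
11.87 Tz [-0.551 -0.043 -0.023] F [ 1.4 -3.  -1.5] yaw -1.664 j6 1.01 w 0.3 1.7 [ 510.  -304.6  164.9]
12.28 Tz [-0.698  0.079  0.   ] F [ 0.1 -3.8 -2.9] yaw -1.664 j6 1.022 w 0.2 2.1 [ 510.2 -295.5  164.4]
```

```bash

python3 -m jog '[{"jaw":0,"translation":[0.0002,0.002,0],"spin":0},{"jaw":0,"translation":[0.0002,0.002,0],"spin":0},{"jaw":0,"translation":[0.0002,0.002,0],"spin":0},{"jaw":0,"translation":[0.0002,0.002,0],"spin":0},{"jaw":0,"translation":[0.0002,0.002,0],"spin":0}]' >/dev/null; python3 r.py
python3 -m jog '[{"jaw":0,"translation":[0.0001,0.001,0],"spin":0},{"jaw":0,"translation":[0.0001,0.001,0],"spin":0},{"jaw":0,"translation":[0.0001,0.001,0],"spin":0},{"jaw":0,"translation":[0,0,0],"spin":0},{"jaw":0,"translation":[0,0,0],"spin":0}]' >/dev/null; python3 r.py
```

```text
12.7 Tz [-1.121  0.256  0.01 ] F [ 0.2 -7.1 -5.2] yaw -1.664 j6 1.037 w 0.2 3.3 [ 510.9 -285.9  164.2]
13.12 Tz [-1.199  0.235 -0.01 ] F [-1.  -6.1 -5. ] yaw -1.664 j6 1.042 w 0.2 3.3 [ 511.2 -283.1  164.3]
```

```bash

python3 -m jog '[{"jaw":0,"translation":[0.0001,0.001,0],"spin":0},{"jaw":0,"translation":[0.0001,0.001,0],"spin":0},{"jaw":0,"translation":[0.0001,0.001,0],"spin":0},{"jaw":0,"translation":[0,0,0],"spin":0},{"jaw":0,"translation":[0,0,0],"spin":0}]' >/dev/null; python3 r.py
python3 - <<'E'
from h import *
d=cap('side'); cv2.imwrite('pics/s3.png',cv2.resize(d['frame'][320:480,290:450],None,fx=3,fy=3))
E
```

```text
13.53 Tz [-1.307  0.245 -0.043] F [-0.8 -7.  -5.1] yaw -1.664 j6 1.046 w -0.0 3.7 [ 511.5 -280.3  164.2]
```

View pics/s3.png

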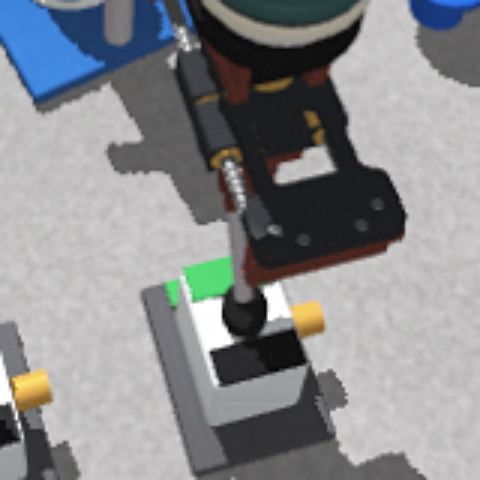

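The lever stick at (238,250) leans toward the green side, and the gripper touches only the knob. The force is still only spring-like, so I'll continue to the stop.

```bash

python3 -m jog '[{"jaw":0,"translation":[0.0001,0.001,0],"spin":0},{"jaw":0,"translation":[0.0001,0.001,0],"spin":0},{"jaw":0,"translation":[0.0001,0.001,0],"spin":0},{"jaw":0,"translation":[0,0,0],"spin":0},{"jaw":0,"translation":[0,0,0],"spin":0}]' >/dev/null; python3 r.py
python3 -m jog '[{"jaw":0,"translation":[0.0001,0.001,0],"spin":0},{"jaw":0,"translation":[0.0001,0.001,0],"spin":0},{"jaw":0,"translation":[0,0,0],"spin":0},{"jaw":0,"translation":[0,0,0],"spin":0},{"jaw":0,"translation":[0,0,0],"spin":0}]' >/dev/null; python3 r.py
```

```text
14.0 Tz [-1.731  0.308  0.027] F [ -1.  -10.1  -7.1] yaw -1.664 j6 1.051 w 0.5 5.0 [ 511.7 -278.2  164.2]
14.42 Tz [-2.712  0.511 -0.012] F [ -2.4 -16.1  -8.9] yaw -1.664 j6 1.054 w 0.5 7.8 [ 511.8 -278.1  164.2]
```

The stop is reached: the force jumps from 7 to 16 N while the position stalls. I'll hold 2 s, then back off.

```bash

python3 -m jog '[{"jaw":0,"translation":[0,0,0],"spin":0},{"jaw":0,"translation":[0,0,0],"spin":0},{"jaw":0,"translation":[0,0,0],"spin":0},{"jaw":0,"translation":[0,0,0],"spin":0},{"jaw":0,"translation":[0,0,0],"spin":0}]' >/dev/null; python3 r.py
python3 -m jog '[{"jaw":0,"translation":[0,0,0],"spin":0},{"jaw":0,"translation":[0,0,0],"spin":0},{"jaw":0,"translation":[0,0,0],"spin":0},{"jaw":0,"translation":[0,0,0],"spin":0},{"jaw":0,"translation":[0,0,0],"spin":0}]' >/dev/null
python3 -m jog '[{"jaw":0,"translation":[0,0,0],"spin":0},{"jaw":0,"translation":[0,0,0],"spin":0},{"jaw":0,"translation":[0,0,0],"spin":0},{"jaw":0,"translation":[0,0,0],"spin":0},{"jaw":0,"translation":[0,0,0],"spin":0}]' >/dev/null
python3 -m jog '[{"jaw":0,"translation":[0,0,0],"spin":0},{"jaw":0,"translation":[0,0,0],"spin":0},{"jaw":0,"translation":[0,0,0],"spin":0},{"jaw":0,"translation":[0,0,0],"spin":0},{"jaw":0,"translation":[0,0,0],"spin":0}]' >/dev/null
python3 -m jog '[{"jaw":0,"translation":[0,0,0],"spin":0},{"jaw":0,"translation":[0,0,0],"spin":0},{"jaw":0,"translation":[0,0,0],"spin":0},{"jaw":0,"translation":[0,0,0],"spin":0},{"jaw":0,"translation":[0,0,0],"spin":0}]' >/dev/null; python3 r.py
python3 -m jog '[{"jaw":0,"translation":[-0.002,-0.025,0],"spin":0},{"jaw":0,"translation":[-0.002,-0.025,0],"spin":0},{"jaw":0,"translation":[-0.002,-0.025,0],"spin":0},{"jaw":0,"translation":[-0.002,-0.025,0],"spin":0},{"jaw":0,"translation":[-0.002,-0.025,0],"spin":0}]' >/dev/null; python3 r.py
python3 -m jog '[{"jaw":0,"translation":[0,0,0.03],"spin":0},{"jaw":0,"translation":[0,0,0.03],"spin":0},{"jaw":0,"translation":[0,0,0.03],"spin":0},{"jaw":0,"translation":[0,0,0.03],"spin":0},{"jaw":0,"translation":[0,0,0],"spin":0}]' >/dev/null; python3 r.py
python3 - <<'E'
from h import *
d=cap('side'); cv2.imwrite('pics/s4.png',d['frame'])
E
```

```text
14.83 Tz [-2.695  0.603  0.011] F [ -2.6 -15.4  -8.4] yaw -1.664 j6 1.054 w 0.7 7.8 [ 511.7 -278.1  164.2]
16.5 Tz [-2.665  0.538 -0.004] F [ -3.  -15.7  -8.9] yaw -1.664 j6 1.054 w 0.2 7.8 [ 511.8 -278.1  164.2]
16.92 Tz [ 0.007  0.182 -0.016] F [-0.3  0.2  0.4] yaw -1.664 j6 0.883 w 0.3 0.0 [ 502.1 -399.1  164.5]
17.33 Tz [-0.071  0.139 -0.003] F [ 0.6 -0.6  1.1] yaw -1.664 j6 0.885 w 0.8 0.0 [ 504.9 -400.5  291.4]
```

View pics/s4.png

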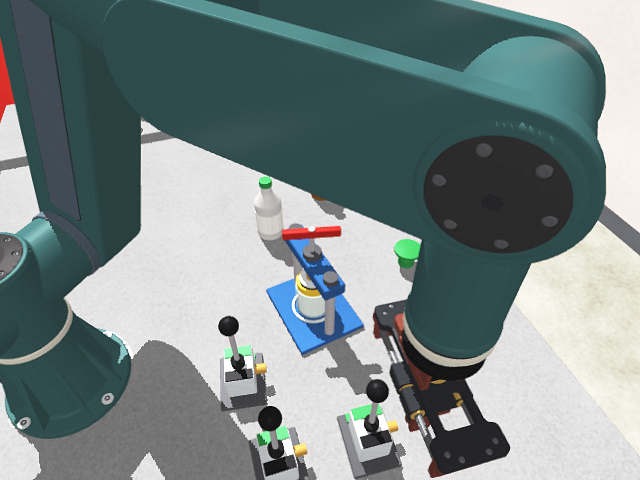

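The lever is back upright (knob at (377,391), as at the start). The jar is still clamped at (312,295), the handle is where I left it, and the robot is touching nothing.

```bash
python3 -c "
from bench import robot
print(robot.finish_job())"
```

```text
the job is handed in; nothing more can be done
None
```

I clamped the jar about a quarter turn past first touch (judged by handle torque), held the air-valve lever fully on its green side for just over two seconds, let it spring back upright, and handed the job in at about 17 s.

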